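# Load a kiln shelf with jars in order of height

### The job

Load the kiln shelf for the glaze firing: stand the four glazed jars upright, one in the middle of each drip disc, in order of height, with the shortest next to the cone pack and the tallest at the far end of the row, so that no tall jar shades the cones. Keep the jars upright and set each one down gently, without dropping it, and do not knock the cone pack.

Things in the scene. Friction and masses are not known exactly. Their poses are not given: they have to be found in the camera images.
- jar_shortest_center (a point): the shortest of four round stoneware jars coated in the same pale dry glaze: 65 mm tall, 46 mm across, upright on the work surface at the start. Straight round wall from 8 to 53 mm above its underside, then a narrower neck with an open mouth; the bare foot is 37 mm across. The point is on its axis, half-way up (32.5 mm above its underside); z points up out of the mouth. About 140 g, give or take a third
- jar_second_center (a point): the second shortest of four round stoneware jars coated in the same pale dry glaze: 83 mm tall, 52 mm across, upright on the work surface at the start. Straight round wall from 10 to 68 mm above its underside, then a narrower neck with an open mouth; the bare foot is 42 mm across. The point is on its axis, half-way up (41.5 mm above its underside); z points up out of the mouth. About 200 g, give or take a third
- jar_third_center (a point): the second tallest of four round stoneware jars coated in the same pale dry glaze: 103 mm tall, 58 mm across, upright on the work surface at the start. Straight round wall from 12 to 84 mm above its underside, then a narrower neck with an open mouth; the bare foot is 46 mm across. The point is on its axis, half-way up (51.5 mm above its underside); z points up out of the mouth. About 280 g, give or take a third
- jar_tallest_center (a point): the tallest of four round stoneware jars coated in the same pale dry glaze: 125 mm tall, 64 mm across, upright on the work surface at the start. Straight round wall from 15 to 102 mm above its underside, then a narrower neck with an open mouth; the bare foot is 51 mm across. The point is on its axis, half-way up (62.5 mm above its underside); z points up out of the mouth. About 380 g, give or take a third
- disc_a_top (a point): one of four identical brown fired-clay drip discs, 86 mm across and 7 mm thick, lying fixed in a rough row along the kiln shelf, about 106 mm apart (between neighbours' centres); the letters say nothing of their places in the row. The point is the centre of its upper face; z up
- disc_b_top (a point): one of four identical brown fired-clay drip discs, 86 mm across and 7 mm thick, lying fixed in a rough row along the kiln shelf, about 106 mm apart (between neighbours' centres); the letters say nothing of their places in the row. The point is the centre of its upper face; z up
- disc_c_top (a point): one of four identical brown fired-clay drip discs, 86 mm across and 7 mm thick, lying fixed in a rough row along the kiln shelf, about 106 mm apart (between neighbours' centres); the letters say nothing of their places in the row. The point is the centre of its upper face; z up
- disc_d_top (a point): one of four identical brown fired-clay drip discs, 86 mm across and 7 mm thick, lying fixed in a rough row along the kiln shelf, about 106 mm apart (between neighbours' centres); the letters say nothing of their places in the row. The point is the centre of its upper face; z up
- cone_pack_center (a point): the cone pack: a pinkish clay bar 95 x 26 x 14 mm carrying a row of three slim pale grey cones, 68 mm tall in all, standing loose across one end of the shelf, about 88 mm beyond the last disc; a short round hollow kiln prop, 42 mm across and 85 mm tall, stands at the shelf's other end. The point is on the bar's centre, 7 mm above the shelf; x along the bar
- shelf: the kiln shelf: a fixed pale refractory slab 150 x 580 x 20 mm lying on two wooden battens, its upper face 48 mm above the work surface. The origin is below the slab's centre, at the height of the work surface; y runs along the slab's length and the row of discs, x across it, z up

How it is judged:
At the end, for the whole second after the job is handed in: Each jar stands upright (within 0.1 rad) on its own disc, axis within 12 mm of the disc's centre, foot on the disc (height within 4 mm), in order of height along the row, shortest nearest the cone pack and tallest farthest; all released and at rest (under 0.02 m/s, 0.2 rad/s) (((horizontal distance between jar_shortest_center and disc_a_top below 0.012 m and z of jar_shortest_center in the frame of disc_a_top between 0.0285 and 0.0365 m) or (horizontal distance between jar_shortest_center and disc_b_top below 0.012 m and z of jar_shortest_center in the frame of disc_b_top between 0.0285 and 0.0365 m) or (horizontal distance between jar_shortest_center and disc_c_top below 0.012 m and z of jar_shortest_center in the frame of disc_c_top between 0.0285 and 0.0365 m) or (horizontal distance between jar_shortest_center and disc_d_top below 0.012 m and z of jar_shortest_center in the frame of disc_d_top between 0.0285 and 0.0365 m)) and ((horizontal distance between jar_second_center and disc_a_top below 0.012 m and z of jar_second_center in the frame of disc_a_top between 0.0375 and 0.0455 m) or (horizontal distance between jar_second_center and disc_b_top below 0.012 m and z of jar_second_center in the frame of disc_b_top between 0.0375 and 0.0455 m) or (horizontal distance between jar_second_center and disc_c_top below 0.012 m and z of jar_second_center in the frame of disc_c_top between 0.0375 and 0.0455 m) or (horizontal distance between jar_second_center and disc_d_top below 0.012 m and z of jar_second_center in the frame of disc_d_top between 0.0375 and 0.0455 m)) and ((horizontal distance between jar_third_center and disc_a_top below 0.012 m and z of jar_third_center in the frame of disc_a_top between 0.0475 and 0.0555 m) or (horizontal distance between jar_third_center and disc_b_top below 0.012 m and z of jar_third_center in the frame of disc_b_top between 0.0475 and 0.0555 m) or (horizontal distance between jar_third_center and disc_c_top below 0.012 m and z of jar_third_center in the frame of disc_c_top between 0.0475 and 0.0555 m) or (horizontal distance between jar_third_center and disc_d_top below 0.012 m and z of jar_third_center in the frame of disc_d_top between 0.0475 and 0.0555 m)) and ((horizontal distance between jar_tallest_center and disc_a_top below 0.012 m and z of jar_tallest_center in the frame of disc_a_top between 0.0585 and 0.0665 m) or (horizontal distance between jar_tallest_center and disc_b_top below 0.012 m and z of jar_tallest_center in the frame of disc_b_top between 0.0585 and 0.0665 m) or (horizontal distance between jar_tallest_center and disc_c_top below 0.012 m and z of jar_tallest_center in the frame of disc_c_top between 0.0585 and 0.0665 m) or (horizontal distance between jar_tallest_center and disc_d_top below 0.012 m and z of jar_tallest_center in the frame of disc_d_top between 0.0585 and 0.0665 m)) and angle between each of jar_shortest_center, jar_second_center, jar_third_center, jar_tallest_center's own z axis and vertical below 0.1 rad and linear speed of each of jar_shortest, jar_second, jar_third, jar_tallest below 0.02 m/s and angular speed of each of jar_shortest, jar_second, jar_third, jar_tallest below 0.2 rad/s and ((y of cone_pack_center in the frame of shelf above 0 m and y of jar_shortest_center in the frame of shelf between 0.124 and 0.194 m and y of jar_second_center in the frame of shelf between 0.018 and 0.088 m and y of jar_third_center in the frame of shelf between -0.088 and -0.018 m and y of jar_tallest_center in the frame of shelf between -0.194 and -0.124 m) or (y of cone_pack_center in the frame of shelf below 0 m and y of jar_shortest_center in the frame of shelf between -0.194 and -0.124 m and y of jar_second_center in the frame of shelf between -0.088 and -0.018 m and y of jar_third_center in the frame of shelf between 0.018 and 0.088 m and y of jar_tallest_center in the frame of shelf between 0.124 and 0.194 m))); the robot touches nothing.
It fails at once if the cone pack is knocked: moved more than 15 mm or tipped more than 0.3 rad (distance of cone_pack_center from where it was at the start of the episode above 0.015 m or angle between cone_pack_center's own z axis and vertical above 0.3 rad).
It fails at once if a jar is tipped more than 0.6 rad (angle between any of jar_shortest_center, jar_second_center, jar_third_center, jar_tallest_center's own z axis and vertical above 0.6 rad).
It fails at once if a jar is dropped: it falls free, touching nothing, faster than 0.6 m/s (a fall of about 20 mm) ((contact force between jar_shortest and anything else below 0.02 N and linear speed of jar_shortest above 0.6 m/s) or (contact force between jar_second and anything else below 0.02 N and linear speed of jar_second above 0.6 m/s) or (contact force between jar_third and anything else below 0.02 N and linear speed of jar_third above 0.6 m/s) or (contact force between jar_tallest and anything else below 0.02 N and linear speed of jar_tallest above 0.6 m/s)).
It also fails if it takes over 112 s, if anything falls off the work surface, if the arm or the gripper's body presses on something with over 40 N, if the wrist force passes 120 N, or if a joint passes its speed limit or range.

### The arm

A 6-joint arm with a two-finger parallel gripper is mounted at the origin on the work surface. World frame = base frame: x ahead of the robot, y to its left, z up, the work surface at z = 0. Lengths are in m, angles in rad, forces in N, time in s.
With the tool pointing down it reaches from about 0.3 to 0.75 m from the base axis. Payload 8.5 kg.
Tool frame: the origin (TCP) lies where the fingers leave the gripper's body, on its centre line; the fingertips stand 64 mm ahead of it and the grasp point (between the pads) lies 45 mm ahead of it; z points along the fingers, x is the direction in which the jaws open and shut, and the axes are right-handed (so a half turn about z gives the same grasp; the last joint's range is limited). The gripper opens to 88 mm and grips with 3 to 60 N. Pads are 18 mm wide; open, the fingers measure 123 mm over their backs; the gripper's body (75 mm by 187 mm) begins 45 mm behind the grasp point.
Start: joints at [0.907, 0.381, 1.297, -0, 1.464, -0.215], TCP at [0.239, 0.496, 0.303] pointing down, gripper open.
Joint ranges: [-3.11, 3.11], [-0.89, 2.33], [0.22, 2.48], [-1.42, 4.56], [0.17, 2.85], [-2.88, 2.88]. Speed limits (rad/s): [2.39, 2.39, 3.14, 3.14, 3.14, 3.14].

### API

Orientations are given as [roll, pitch, yaw] about the fixed x, y, z axes, in that order (R = Rz(yaw) Ry(pitch) Rx(roll)).
In Python, from workcell import r gives the robot as it stands. The module is installed in compiled form; this text tells all that it offers.
- The arm moves only by the tool servo_tool, never from a script. Its argument "deltas" is a list of rows, each a list of 5 numbers: the shift along the tool's x, y, z in m, then the turn about the tool's z in rad, then the closure in counts, from 0 (fully open) to 255 (shut). A call has 1 to 20 rows; each row shifts and turns the pose as measured when the row begins, along the tool's axes as they then stand; what a row does not reach is not made up. A row lasts 1/10 s, in which the tool goes at most 50 mm and 8.59 degrees, less where a joint would pass 70% of its speed; a pose out of reach is approached as far as the arm can. A call is refused whole if a number of a shift passes 0.05 or a number of a turn 0.15, either way. A call with a gripper value outside its range is refused whole. The fingers move at their own pace and stop on an object; "grip_force" is the grip in N (left out, the last holds). Time passes only in rows, so rows that do not move let the fingers close. It gives the time, the measured TCP pose, the force and the opening at its end, in the units of the state.
- r.sense(): the state, without advancing time (a new reading comes with each control period).
- r.read_camera(name): name is "side" or "top" or "wrist"; returns the picture (420x560x3 uint8, red, green, blue); there is no depth.
- r.calibration(name): a dict with "intrinsics" (3x3 intrinsics, pixels), "D" ([k1, k2, p1, p2, k3] as OpenCV has them; the pictures are not rectified), "view" (4x4, takes a point from world to camera coordinates); the wrist camera has in their place "T_tool_cam" (4x4, takes a point from camera to tool coordinates, whose origin is the TCP and whose axes are the tool frame's). Camera axes: x right, y down, z forward; pixel columns grow to the right and rows downward; lengths in m; the calibration is good to about 2 mm. A picture is of the moment at which its call begins: read the wrist's pose just before it. calibration takes no time and is no camera call.
- r.job_done(): hands the job in, once; it reports no verdict.
Trained networks look in the newest picture that a camera, given by its name, has taken for a name from the list of things; names that differ only in an ending like _2 or _b are one class to them, and where a whole thing is asked for, a point or a joint stands for the part that bears it (a point fixed in the world has none). Each returns a list of dicts, best first, with "conf" (0 to 1); they miss things now and then, are a little off and sometimes report something else, mostly with a low value. They report only what shows in the picture. A call takes as long as a camera call.
- r.silhouettes(camera, label): "mask" (420x560 bool, what is visible of it) and "uv" ([column, row] in pixels, amid what is visible of it).
- r.pinpoint(camera, label): "uv" ([column, row] in pixels: a listed point, or the origin of a listed thing).
The state is a dict: "clock": time; "qpos": joint angles; "joint_vel": joint speeds; "joint_efforts": joint torques, N m; "ee_pos": TCP position; "tcp_rot": TCP orientation; "wrist_force": force on the tool from outside, world axes, zero at the start; "wrist_torque": the same for the moment, N m; "opening": finger opening in m.
Only numpy, scipy, OpenCV 4.12 (cv2) and the standard library are available. Lean on these libraries where they do the work, as an engineer would, in place of code of your own. Each camera call takes 0.05 s, during which the arm holds its last target.

## Working session

There is one attempt and no reset: what is moved stays moved. The work goes in short steps, Python scripts to look and compute and a tool call to move; the robot and the scene stay as the last step left them, time stands still between calls to the robot, and variables do not carry over. Pictures are saved under pics/ and viewed, and the job is handed in when it is done.

Besides the shell and the picture viewer there is one more tool, called after ">>>" as name(argument=value, ...) on one line, values as JSON. servo_tool: Moves the arm, as the interface text tells. Its arguments: {"type":"object","properties":{"deltas":{"type":"array","items":{"type":"array","items":{"type":"number"}}},"grip_force":{"type":"number"}},"required":["deltas"]}

```bash
mkdir -p pics
python3 - <<'E'
from workcell import r
import cv2, numpy as np
print(r.sense())
for n in ("side","top","wrist"):
    im=r.read_camera(n); cv2.imwrite(f"pics/{n}0.png",im[:,:,::-1])
    c=r.calibration(n); print(n,{k:np.round(v,4).tolist() for k,v in c.items()})
E
```

```text
{'clock': 0.0, 'qpos': array([ 9.06687096e-01,  3.81191087e-01,  1.29825854e+00, -1.73264542e-05,
        1.46361807e+00, -2.15319626e-01]), 'joint_vel': array([-0.00071894, -0.00090401,  0.00036219,  0.00089645, -0.00177427,
        0.00072134]), 'joint_efforts': array([-1.50983840e-05, -4.37933457e+01, -2.24553233e+01,  7.13243312e-02,
        3.53414007e-02, -1.00166137e-04]), 'ee_pos': array([0.2385229 , 0.49537045, 0.30214109]), 'tcp_rot': array([-3.14129432e+00,  1.44466680e-03,  1.12200880e+00]), 'wrist_force': array([-0.61762506,  0.40176329,  0.23759844]), 'wrist_torque': array([0.00387226, 0.03656712, 0.01269547]), 'opening': 0.08800635473064257}
side {'intrinsics': [[418.02, 0.0, 280.4635], [0.0, 418.02, 206.6958], [0.0, 0.0, 1.0]], 'D': [-0.1221, 0.0, 0.0, 0.0, 0.0], 'view': [[-0.9225, -0.3856, -0.0165, 0.5321], [-0.2889, 0.7185, -0.6327, 0.2036], [0.2558, -0.5789, -0.7742, 0.8028], [0.0, 0.0, 0.0, 1.0]]}
top {'intrinsics': [[512.1302, 0.0, 276.8754], [0.0, 512.1302, 211.8008], [0.0, 0.0, 1.0]], 'D': [0.0234, 0.0, 0.0, 0.0, 0.0], 'view': [[0.0123, -0.9997, -0.0197, 0.0032], [-0.9807, -0.0082, -0.1952, 0.5749], [0.195, 0.0217, -0.9806, 1.0741], [0.0, 0.0, 0.0, 1.0]]}
wrist {'intrinsics': [[341.9434, 0.0, 281.8542], [0.0, 341.9434, 211.7366], [0.0, 0.0, 1.0]], 'D': [0.0201, 0.0, 0.0, 0.0, 0.0], 'T_tool_cam': [[1.0, 0.0001, -0.0002, -0.001], [-0.0, 0.9559, 0.2937, -0.077], [0.0003, -0.2937, 0.9559, -0.0824], [0.0, 0.0, 0.0, 1.0]]}
```

View pics/top0.png

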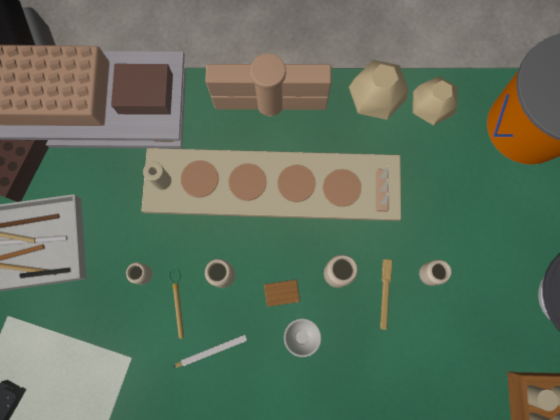

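View pics/side0.png

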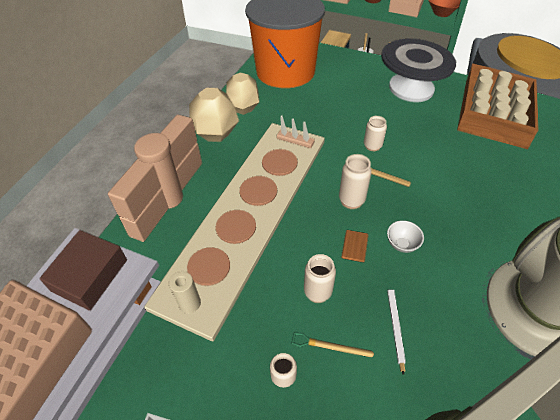

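View pics/wrist0.png

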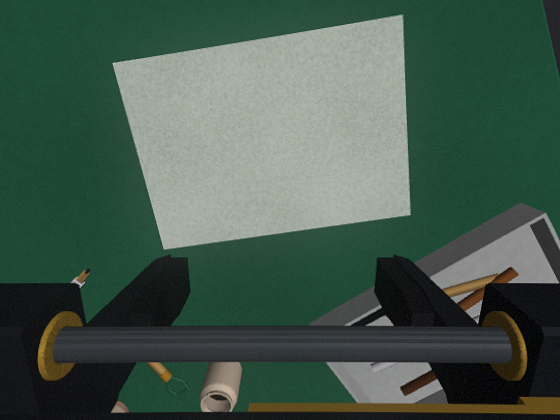

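```bash
cat > h.py <<'E'
from workcell import r
import cv2, numpy as np
CAL={n:r.calibration(n) for n in ("side","top")}
H={"jar_shortest":.065,"jar_second":.083,"jar_third":.103,"jar_tallest":.125}
def proj(n,P):
    c=CAL[n]; V=c["view"]; rv,_=cv2.Rodrigues(V[:3,:3])
    return cv2.projectPoints(np.float64(P).reshape(-1,1,3),rv,V[:3,3],c["intrinsics"],c["D"])[0].reshape(-1,2)
def ray(n,uv):
    c=CAL[n]; V=c["view"]
    p=cv2.undistortPoints(np.float64(uv).reshape(1,1,2),c["intrinsics"],c["D"]).reshape(2)
    R=V[:3,:3]; return -R.T@V[:3,3], R.T@np.array([p[0],p[1],1])
def atz(n,uv,z):
    o,d=ray(n,uv); return o+d*(z-o[2])/d[2]
E
python3 - <<'E'
from h import *
for cam in ("top","side"):
    r.read_camera(cam)
    for l,h in H.items():
        for d in r.pinpoint(cam,l+"_center")[:4]: print(cam,l,round(d["conf"],2),np.round(d["uv"],1),np.round(atz(cam,d["uv"],h/2),4))
    for d in r.pinpoint(cam,"disc_a_top")[:6]: print(cam,"disc",round(d["conf"],2),np.round(d["uv"],1),np.round(atz(cam,d["uv"],.055),4))
    for d in r.pinpoint(cam,"cone_pack_center")[:3]: print(cam,"cone",round(d["conf"],2),np.round(d["uv"],1),np.round(atz(cam,d["uv"],.055),4))
    for d in r.pinpoint(cam,"shelf")[:3]: print(cam,"shelf",round(d["conf"],2),np.round(d["uv"],1),np.round(atz(cam,d["uv"],.0),4))
    ms={}
    for l in ("disc_a_top","jar_shortest_center","jar_tallest_center"):
        s=r.silhouettes(cam,l); print(l,[(round(d["conf"],2),np.round(d["uv"]).tolist(),int(d["mask"].sum())) for d in s])
        for i,d in enumerate(s): ms[f"{l}_{i}"]=d["mask"]
    np.savez(f"ms_{cam}.npz",**ms)
print(r.sense()["clock"])
E
```

```text
top jar_shortest 0.71 [137.8 275.6] [0.4334 0.3152 0.0325]
top jar_shortest 0.55 [271.1 187.4] [0.6363 0.0236 0.0325]
top jar_shortest 0.27 [292.6 183. ] [ 0.6469 -0.0253  0.0325]
top jar_shortest 0.2 [215.4 270.6] [0.4461 0.144  0.0325]
top jar_second 0.75 [436.3 273.2] [ 0.4451 -0.3378  0.0415]
top jar_third 0.8 [219.8 268.6] [0.449  0.1319 0.0515]
top jar_third 0.25 [295.9 184.4] [ 0.6389 -0.0326  0.0515]
top jar_tallest 0.66 [336.6 270.9] [ 0.4458 -0.1204  0.0625]
top disc 0.7 [292.7 182.9] [ 0.6414 -0.0253  0.055 ]
top cone 0.73 [382.8 187.1] [ 0.6331 -0.2254  0.055 ]
top shelf 0.76 [270.7 186.6] [ 0.6463  0.0257 -0.    ]
disc_a_top [(0.94, [295.0, 187.0], 1187)]
jar_shortest_center [(0.94, [138.0, 276.0], 471)]
jar_tallest_center [(0.63, [337.0, 268.0], 863)]
side jar_shortest 0.93 [285.2 374.3] [0.4336 0.3202 0.0325]
side jar_second 0.77 [372.1 130.9] [ 0.4576 -0.3392  0.0415]
side jar_third 0.7 [232.9 226.9] [0.6502 0.0829 0.0515]
side jar_tallest 0.74 [355.4 178.6] [ 0.4479 -0.1373  0.0625]
side disc 0.88 [257.2 188.4] [ 0.6464 -0.0325  0.055 ]
side disc 0.27 [235.4 227. ] [0.6436 0.0833 0.055 ]
side cone 0.94 [296.9 141.8] [ 0.6197 -0.2114  0.055 ]
side cone 0.39 [257.7 189. ] [ 0.6446 -0.0313  0.055 ]
side shelf 0.97 [250.4 221.3] [0.6423 0.0214 0.    ]
disc_a_top []
jar_shortest_center [(0.74, [284.0, 372.0], 747)]
jar_tallest_center [(0.71, [208.0, 267.0], 1219), (0.7, [356.0, 180.0], 1336)]
1.25
```

```bash
cat > meas.py <<'E'
from h import *
from scipy.optimize import minimize
D={"jar_shortest":(46,37,8,53),"jar_second":(52,42,10,68),"jar_third":(58,46,12,84),"jar_tallest":(64,51,15,102)}
a=np.linspace(0,2*np.pi,48,endpoint=False); C=np.stack([np.cos(a),np.sin(a),0*a],1)
def jarmask(cam,l,xy,shape=(420,560),S=4):
    d,f,z0,z1=[v/1000 for v in D[l]]; h=H[l]
    m=np.zeros((shape[0],shape[1]),np.uint8)
    P=np.concatenate([C*[rr,rr,0]+[xy[0],xy[1],z] for rr,z in((f/2,0),(d/2,z0),(d/2,z1))])
    q=cv2.convexHull(np.float32(proj(cam,P)))
    cv2.fillPoly(m,[np.int32(np.round(q*16))],255,cv2.LINE_AA,4)
    P=np.concatenate([C*[rr,rr,0]+[xy[0],xy[1],z] for rr,z in((d/2,z1),(d*.38,h))])
    q=cv2.convexHull(np.float32(proj(cam,P)))
    cv2.fillPoly(m,[np.int32(np.round(q*16))],255,cv2.LINE_AA,4)
    return m/255.
def disc(cam,xy):
    m=np.zeros((420,560),np.uint8)
    q=proj(cam,C*[.043,.043,0]+[xy[0],xy[1],.055]); cv2.fillPoly(m,[np.int32(np.round(q*16))],255,cv2.LINE_AA,4); return m/255.
def fit(f,seg,x0):
    c=lambda x: float(((f(x)-seg)**2).sum())
    b=minimize(c,x0,method="Nelder-Mead",options=dict(initial_simplex=[x0,np.add(x0,[.008,0]),np.add(x0,[0,.008])],xatol=1e-4,fatol=.1))
    return b.x,b.fun,f(b.x).sum()
def segjar(im):
    i=im.astype(int); return ((i[:,:,0]-i[:,:,1])>-8)  # not green
E
python3 - <<'E'
from meas import *
g0={"jar_shortest":(.433,.317),"jar_second":(.45,-.338),"jar_third":(.449,.132),"jar_tallest":(.447,-.13)}
for cam in("top","side"):
    im=cv2.imread(f"pics/{cam}0.png")[:,:,::-1]; i=im.astype(int)
    s=segjar(im)
    for l,x0 in g0.items():
        w=cv2.dilate(jarmask(cam,l,x0),np.ones((25,25)))>0
        seg=(s&w).astype(np.uint8)
        n,lab,st,_=cv2.connectedComponentsWithStats(seg); k=1+np.argmax(st[1:,4]); seg=(lab==k).astype(np.uint8)
        seg=cv2.morphologyEx(seg,cv2.MORPH_CLOSE,np.ones((7,7))).astype(float)
        x,c,n=fit(lambda x:jarmask(cam,l,x),seg,x0); print(cam,l,np.round(x,4),"cost",round(c,1),"of",round(n))
    # discs
    hsv=cv2.cvtColor(im,cv2.COLOR_RGB2HSV)
    dm=((i[:,:,0]-i[:,:,2])>.28*i[:,:,0]+8).astype(np.uint8)
    cv2.imwrite(f"pics/dm_{cam}.png",dm*255)
    for y in(.18,.075,-.03,-.14):
        x0=(.645,y); w=cv2.dilate(disc(cam,x0),np.ones((21,21)))>0
        seg=((dm>0)&w).astype(np.uint8); n,lab,st,_=cv2.connectedComponentsWithStats(seg); k=1+np.argmax(st[1:,4]); seg=(lab==k).astype(float)
        x,c,n=fit(lambda x:disc(cam,x),seg,x0); print(cam,"disc",np.round(x,4),"cost",round(c,1),"of",round(n), seg.sum())
E
```

```text
top jar_shortest [0.4396 0.3138] cost 67.2 of 522
top jar_second [ 0.4467 -0.3335] cost 61.4 of 713
top jar_third [0.438  0.1316] cost 75.4 of 757
top jar_tallest [ 0.4451 -0.1272] cost 76.3 of 941
top disc [0.6514 0.1857] cost 105.0 of 1179 1051.0
top disc [0.643  0.0774] cost 100.1 of 1186 1062.0
top disc [ 0.6413 -0.0324] cost 97.7 of 1196 1074.0
top disc [ 0.6328 -0.135 ] cost 103.3 of 1206 1079.0
side jar_shortest [0.4399 0.3144] cost 58.6 of 830
side jar_second [ 0.4484 -0.3333] cost 41.1 of 677
side jar_third [0.4405 0.1307] cost 60.9 of 1315
side jar_tallest [ 0.4468 -0.127 ] cost 137.2 of 1444
side disc [0.6514 0.1883] cost 48.5 of 1344 1286.0
side disc [0.6454 0.0807] cost 26.7 of 1116 1081.0
side disc [ 0.6433 -0.0294] cost 27.0 of 911 895.0
side disc [ 0.6335 -0.1301] cost 22.8 of 782 756.0
```

>>> servo_tool(deltas=[[0,0,0,0.14,0],[0,0,0,0.14,0],[0,0,0,0.14,0],[0,0,0,0.14,0],[0,0,0,0.14,0],[0,0,0,0.14,0],[0,0,0,0.14,0],[0,0,0,0.14,0],[0,0,0,0,0]], grip_force=15)

```text
clock: 2.15
ee_pos: [0.2386, 0.4955, 0.3028]
tcp_rot: [-3.142, 0.0, -0.043]
wrist_force: [-0.9, 0.6, 0.2]
opening: 0.088
```

>>> servo_tool(deltas=[[0,0,0,-0.043,0],[0.025,0.022,0.005,0,0],[0.025,0.022,0.005,0,0],[0.025,0.022,0.005,0,0],[0.025,0.022,0.005,0,0],[0.025,0.022,0.005,0,0],[0.025,0.022,0.005,0,0],[0.025,0.022,0.005,0,0],[0.025,0.022,0.005,0,0],[0,0,0,0,0]])

```text
clock: 3.15
ee_pos: [0.4496, 0.3181, 0.2614]
tcp_rot: [-3.14, -0.001, 0.049]
wrist_force: [-0.6, 0.2, 0.9]
opening: 0.088
```

>>> servo_tool(deltas=[[-0.009,0.004,0.02,0.03,0],[0,0,0.025,0,0],[0,0,0.025,0,0],[0,0,0.025,0,0],[0,0,0,0,0],[0,0,0,0,0]])

```text
clock: 3.75
ee_pos: [0.4396, 0.3157, 0.1657]
tcp_rot: [-3.137, -0.004, 0.036]
wrist_force: [-0.2, -0.0, 1.2]
opening: 0.0881
```

Run:
```python
from h import *
s=r.sense(); print(s["ee_pos"],s["tcp_rot"],s["clock"])
im=r.read_camera("wrist"); cv2.imwrite("pics/w1.png",im[:,:,::-1])
```

```text
[0.43958269 0.31567717 0.16570454] [-3.13749262 -0.00422904  0.03598617] 3.75
```

View pics/w1.png

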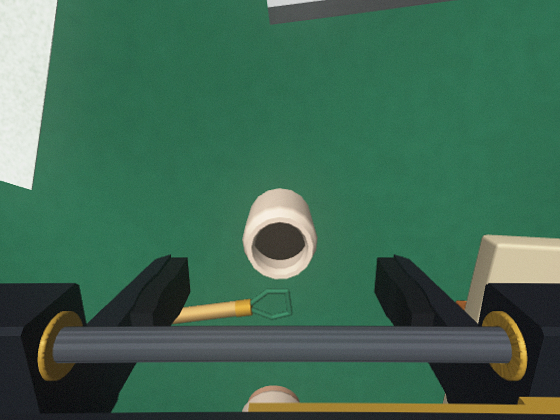

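>>> servo_tool(deltas=[[0,0.0015,0.02,0.03,0],[0,0,0.02,0,0],[0,0,0.02,0,0],[0,0,0.015,0,0],[0,0,0,0,0],[0,0,0,0,0]])

```text
clock: 4.4
ee_pos: [0.4431, 0.3174, 0.0975]
tcp_rot: [-3.131, -0.019, 0.011]
wrist_force: [0.1, 0.2, 0.7]
opening: 0.0884
```

>>> servo_tool(deltas=[[-0.002,0.002,0.012,0,0],[0,0,0,0,0],[0,0,0,0,160],[0,0,0,0,160],[0,0,0,0,160],[0,0,0,0,160],[0,0,0,0,160],[0,0,0,0,160]], grip_force=15)

```text
clock: 5.2
ee_pos: [0.4434, 0.3169, 0.0919]
tcp_rot: [-3.127, -0.028, 0.013]
wrist_force: [0.0, 0.1, -1.2]
opening: 0.0459
```

>>> servo_tool(deltas=[[0,0,-0.02,0,160],[0,0,-0.03,0,160],[0,0,-0.03,0,160],[0,0,-0.03,0,160],[0,0,-0.03,0,160],[0,0,-0.015,0,160],[0,0,0,0,160]])

```text
clock: 5.9
ee_pos: [0.4384, 0.3141, 0.2506]
tcp_rot: [-3.129, -0.023, 0.012]
wrist_force: [0.2, 1.1, -2.4]
opening: 0.0452
```

>>> servo_tool(deltas=[[0.012,0.025,0,0,160],[0.014,0.032,0,0,160],[0.014,0.032,0,0,160],[0.014,0.032,0,0,160],[0.014,0.032,0,0,160],[0.014,0.032,0,0,160],[0.014,0.032,0,0,160],[0.014,0.032,0,0,160],[0.014,0.032,0,0,160],[0.014,0.032,0,0,160],[0.014,0.032,0,0,160],[0,0,0,0,160]])

```text
clock: 7.1
ee_pos: [0.5974, -0.0426, 0.2317]
tcp_rot: [-3.128, -0.001, 0.015]
wrist_force: [0.3, 0.7, -1.4]
opening: 0.046
```

>>> servo_tool(deltas=[[0.009,0.022,-0.001,0,160],[0.009,0.022,-0.001,0,160],[0.009,0.022,-0.001,0,160],[0.009,0.022,-0.001,0,160],[0,0,0,0,160],[0,0,0,0,160]])

```text
clock: 7.7
ee_pos: [0.6336, -0.13, 0.2251]
tcp_rot: [-3.121, 0.013, 0.016]
wrist_force: [-0.2, 0.4, -2.0]
opening: 0.0459
```

>>> servo_tool(deltas=[[0.001,0.003,0.02,0,160],[0,0.001,0.02,0,160],[0,0,0.015,0,160],[0,0,0.008,0,160],[0,0,0,0,160]])

```text
clock: 8.2
ee_pos: [0.6319, -0.1264, 0.1583]
tcp_rot: [-3.119, 0.016, 0.02]
wrist_force: [0.2, 0.6, -1.0]
opening: 0.0461
```

Run:
```python
from h import *
for n in ("side","wrist"):
    im=r.read_camera(n); cv2.imwrite(f"pics/{n}2.png",im[:,:,::-1])
s=r.sense(); print(s["ee_pos"],s["tcp_rot"],s["clock"])
```

```text
[ 0.63247608 -0.12687772  0.1597549 ] [-3.12008839  0.0137732   0.02018069] 8.3
```

View pics/side2.png

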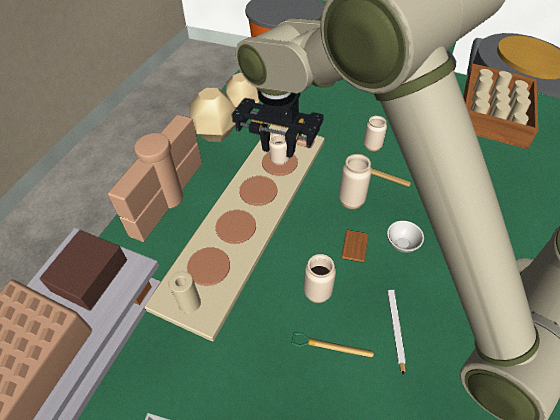

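View pics/wrist2.png

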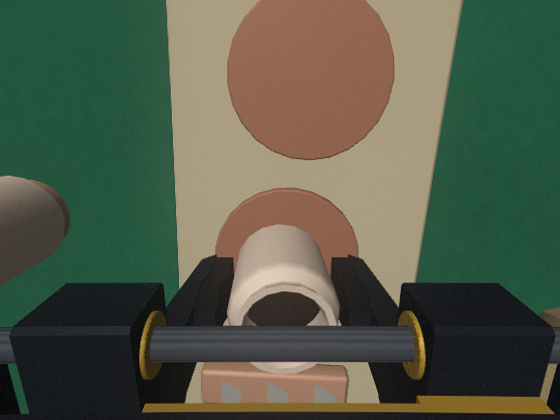

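```bash
cat > wr.py <<'E'
from h import *
from scipy.spatial.transform import Rotation as Ro
from scipy.optimize import least_squares
CW=r.calibration("wrist")
def wpose(pos,rpy):
    T=np.eye(4); T[:3,:3]=Ro.from_euler("xyz",rpy).as_matrix(); T[:3,3]=pos
    return np.linalg.inv(T@CW["T_tool_cam"])
def wproj(V,P):
    rv,_=cv2.Rodrigues(V[:3,:3]); return cv2.projectPoints(np.float64(P).reshape(-1,1,3),rv,V[:3,3],CW["intrinsics"],CW["D"])[0].reshape(-1,2)
def wdisc(im,V,xy):
    """fit disc outline to edge: along projected normals find brown/other transitions"""
    i=im.astype(int); brown=((i[:,:,0]-i[:,:,2])>.28*i[:,:,0]+8)
    a=np.linspace(0,2*np.pi,120,endpoint=False)
    xy=np.array(xy,float)
    for it in range(8):
        rs=np.linspace(.033,.053,81); ang=[];rad=[]
        for t in a:
            P=np.stack([xy[0]+rs*np.cos(t),xy[1]+rs*np.sin(t),0*rs+.055],1)
            q=np.round(wproj(V,P)).astype(int)
            if (q<2).any() or (q[:,0]>557).any() or (q[:,1]>300).any(): continue
            b=brown[q[:,1],q[:,0]]
            pal=i[q[:,1],q[:,0]].sum(1)>250
            if b[:8].all() and not b[-8:].any() and pal[-8:].all():
                ang.append(t);rad.append(rs[np.argmin(b)])
        ang=np.array(ang);rad=np.array(rad)
        if len(ang)<10: return xy,0,len(ang)
        A=np.stack([np.cos(ang),np.sin(ang)],1)
        s=least_squares(lambda d:A@d+.043-rad,[0,0],loss="soft_l1",f_scale=.001).x
        xy=xy+s
    return xy,np.std(A@s+.043-rad),len(ang)
E
python3 - <<'E'
from wr import *
im=cv2.imread("pics/wrist2.png")[:,:,::-1]
V=wpose([0.63248,-0.12688,0.15975],[-3.12009,0.01377,.02018])
for g in((.633,-.1325),(.642,-.031)): print(wdisc(im,V,g))
E
```

```text
(array([ 0.63226007, -0.13551246]), np.float64(0.0003197129369112029), 58)
(array([ 0.64206531, -0.03366694]), np.float64(0.00022257740777928544), 86)
```

>>> servo_tool(deltas=[[0.0005,0.005,0.004,0,160],[0,0.001,0.004,0,160],[0,0,0.004,0,160],[0,0,0.002,0,160],[0,0,0,0,160]])

```text
clock: 8.8
ee_pos: [0.6336, -0.1334, 0.1475]
tcp_rot: [-3.122, 0.009, 0.02]
wrist_force: [-1.1, 0.3, 0.5]
opening: 0.0458
```

>>> servo_tool(deltas=[[0,0,0.0015,0,160],[0,0,0,0,160]])

```text
clock: 9.0
ee_pos: [0.6335, -0.1334, 0.1475]
tcp_rot: [-3.123, 0.009, 0.02]
wrist_force: [0.4, 0.3, -2.2]
opening: 0.0455
```

>>> servo_tool(deltas=[[0,0,0.003,0,160],[0,0,0,0,160]])

```text
clock: 9.2
ee_pos: [0.633, -0.1334, 0.1461]
tcp_rot: [-3.124, 0.009, 0.02]
wrist_force: [0.9, 0.2, -1.8]
opening: 0.0456
```

Run:
```python
from h import *
for k in range(3):
    s=r.sense(); print(s["ee_pos"],s["tcp_rot"],s["clock"],s["wrist_force"],s["wrist_torque"]); im=r.read_camera("wrist")
cv2.imwrite(f"pics/wrist3.png",im[:,:,::-1])
```

```text
[ 0.63298412 -0.13337111  0.14609879] [-3.12360796  0.00896186  0.02014592] 9.2 [ 0.90729758  0.22173762 -1.80984264] [-0.08324322  0.02697791  0.0043439 ]
[ 0.63311358 -0.13338926  0.14600849] [-3.12360188  0.00863652  0.02013703] 9.25 [-0.02529736  0.79370571 -1.25951812] [-0.0626261   0.11109949  0.03222872]
[ 0.63316166 -0.13335447  0.14577938] [-3.12337903  0.0087881   0.02015318] 9.3 [-1.24256689  0.72403832  3.4958564 ] [-0.04598283  0.28844244 -0.0038369 ]
```

View pics/wrist3.png

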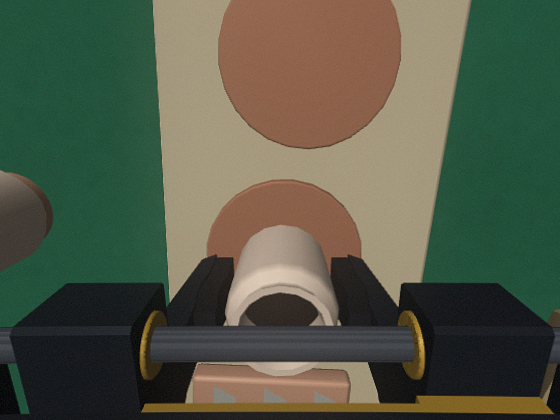

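>>> servo_tool(deltas=[[0,0,0,0,110],[0,0,0,0,60],[0,0,0,0,0],[0,0,0,0,0],[0,0,0,0,0],[0,0,-0.01,0,0],[0,0,-0.02,0,0],[0,0,-0.03,0,0],[0,0,-0.03,0,0],[0,0,-0.03,0,0],[0,0,-0.02,0,0],[0,0,0,0,0]])

```text
clock: 10.55
ee_pos: [0.6346, -0.136, 0.2944]
tcp_rot: [-3.124, 0.007, 0.02]
wrist_force: [-0.6, 0.2, 0.5]
opening: 0.0881
```

Run:
```python
from h import *
for n in ("top","wrist"):
    s=r.sense();im=r.read_camera(n); cv2.imwrite(f"pics/{n}4.png",im[:,:,::-1])
print(s["ee_pos"],s["tcp_rot"],s["clock"])
```

```text
[ 0.63431231 -0.13588552  0.29276226] [-3.12314406  0.00904387  0.02017314] 10.6
```

View pics/wrist4.png

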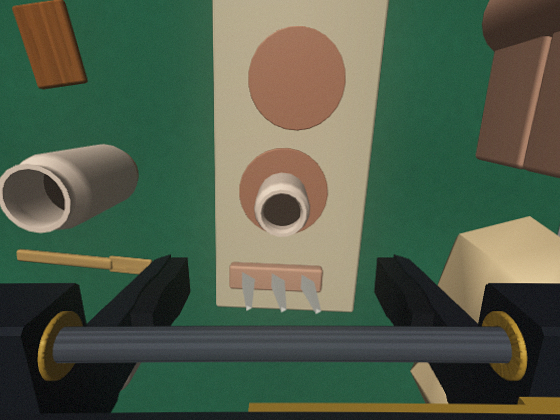

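Run:
```python
from wr import *
im=cv2.imread("pics/wrist4.png")[:,:,::-1]
V=wpose([0.63431,-0.13589,0.29276],[-3.12314,0.00904,.02017])
for g in((.633,-.1325),(.642,-.031)): print(wdisc(im,V,g))
print(wproj(V,[.6325,-.1350,.12]),wproj(V,[.6425,-.1350,.12]),wproj(V,[.6325,-.1250,.12]))
print(wproj(V,[.6325,-.1350,.055]))
```

```text
(array([ 0.6316511 , -0.13534536]), np.float64(0.0003691124997430241), 84)
(array([ 0.64139913, -0.0334704 ]), np.float64(0.00030589792106921023), 120)
[[283.41253667 210.95805742]] [[296.22888624 211.23896011]] [[283.69069056 198.50479434]]
[[283.72665596 192.46574606]]
```

>>> servo_tool(deltas=[[-0.018,0.02,0,0.01,0],[-0.024,0.025,0,0,0],[-0.024,0.025,0,0,0],[-0.024,0.025,0.005,0,0],[-0.024,0.025,0.01,0,0],[-0.024,0.025,0.015,0,0],[-0.024,0.025,0.02,0,0],[-0.015,0.018,0.01,0,0],[0,0,0,0,0]])

```text
clock: 11.55
ee_pos: [0.4482, -0.3271, 0.213]
tcp_rot: [-3.106, 0.03, 0.013]
wrist_force: [0.6, 0.9, 0.0]
opening: 0.0881
```

>>> servo_tool(deltas=[[0.003,0.008,0.02,0,0],[0,0.003,0.03,0,0],[0,0,0.03,0,0],[0,0,0.02,0,0],[0,0,0,0,0]])

```text
clock: 12.05
ee_pos: [0.4494, -0.331, 0.107]
tcp_rot: [-3.102, 0.033, 0.013]
wrist_force: [0.0, -0.1, -0.5]
opening: 0.0882
```

>>> servo_tool(deltas=[[0.0,0.004,0.011,0,0],[0,0,0,0,60],[0,0,0,0,140],[0,0,0,0,140],[0,0,0,0,140],[0,0,0,0,140],[0,0,0,0,140]], grip_force=15)

```text
clock: 12.75
ee_pos: [0.4508, -0.3344, 0.0984]
tcp_rot: [-3.105, 0.03, 0.015]
wrist_force: [-0.0, 0.7, -2.5]
opening: 0.0515
```

>>> servo_tool(deltas=[[0,0,-0.02,0,140],[0,0,-0.03,0,140],[0,0,-0.03,0,140],[0,0,-0.03,0,140],[0,0,-0.03,0,140],[0.006,-0.01,-0.015,0,140],[0.012,-0.02,0,0,140],[0.016,-0.028,0,0,140],[0.016,-0.028,0,0,140],[0.016,-0.028,0,0,140],[0.016,-0.028,0,0,140],[0.016,-0.028,0,0,140],[0.016,-0.028,0,0,140],[0.016,-0.028,0,0,140],[0.01,-0.015,0,0,140],[0,0,0,0,140]])

```text
clock: 14.35
ee_pos: [0.5959, -0.0875, 0.2623]
tcp_rot: [-3.1, 0.034, 0.011]
wrist_force: [-0.7, -0.2, -2.4]
opening: 0.0516
```

>>> servo_tool(deltas=[[0.014,-0.012,0,0,140],[0.018,-0.016,0,0,140],[0.014,-0.015,0,0,140],[0.003,-0.003,0.01,0,140],[0,0,0.02,0,140],[0,0,0.025,0,140],[0,0,0.015,0,140],[0,0,0.005,0,140],[0,0,0,0,140]])

```text
clock: 15.25
ee_pos: [0.6381, -0.0435, 0.1806]
tcp_rot: [-3.101, 0.042, 0.006]
wrist_force: [0.1, -0.6, -2.6]
opening: 0.0515
```

Run:
```python
from wr import *
s=r.sense();im=r.read_camera("wrist"); cv2.imwrite("pics/wrist5.png",im[:,:,::-1])
print(s["ee_pos"],s["tcp_rot"],s["clock"])
V=wpose(s["ee_pos"],s["tcp_rot"])
for g in((.642,-.0335),(.644,.0775)): print(wdisc(im,V,g))
```

```text
[ 0.63814807 -0.04345342  0.18061122] [-3.10058171  0.04172923  0.00649458] 15.25
(array([ 0.64147119, -0.03339297]), np.float64(0.0002714609319905927), 72)
(array([0.64368932, 0.07698928]), np.float64(0.0002475262255731878), 71)
```

View pics/wrist5.png

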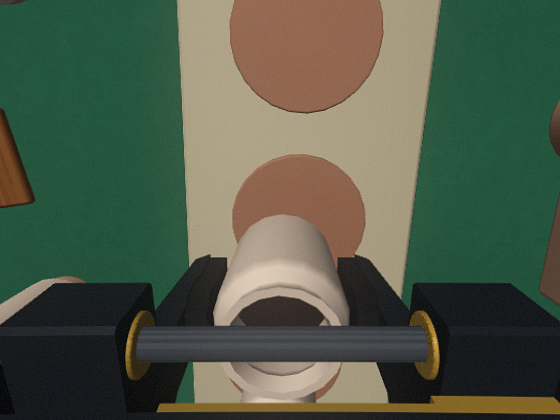

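>>> servo_tool(deltas=[[0.006,-0.007,0.006,0,140],[0,0,0.008,0,140],[0,0,0.005,0,140],[0,0,0.003,0,140],[0,0,0,0,140]])

```text
clock: 15.8
ee_pos: [0.6444, -0.0354, 0.1593]
tcp_rot: [-3.102, 0.037, 0.006]
wrist_force: [-0.6, -0.2, -2.5]
opening: 0.0512
```

>>> servo_tool(deltas=[[0,0,0.004,0,140],[0,0,0.003,0,140],[0,0,0.002,0,140],[0,0,0,0,140]])

```text
clock: 16.2
ee_pos: [0.6441, -0.0352, 0.1537]
tcp_rot: [-3.103, 0.034, 0.006]
wrist_force: [-0.3, -0.5, -1.7]
opening: 0.0517
```

>>> servo_tool(deltas=[[0,0,0.002,0,140],[0,0,0.002,0,140],[0,0,0,0,140]])

```text
clock: 16.5
ee_pos: [0.6441, -0.0352, 0.1534]
tcp_rot: [-3.104, 0.03, 0.007]
wrist_force: [-0.3, 0.4, -1.5]
opening: 0.0514
```

Run:
```python
from h import *
for k in range(3):
    s=r.sense(); print(s["ee_pos"],s["tcp_rot"],s["clock"],s["wrist_force"]); im=r.read_camera("wrist")
```

```text
[ 0.64413092 -0.03519047  0.15344219] [-3.10445864  0.0303273   0.00663989] 16.5 [-0.30613075  0.38637863 -1.49665047]
[ 0.64420331 -0.03520623  0.15327752] [-3.10439984  0.03030098  0.00661137] 16.55 [ 0.01243181 -0.22355191 -1.82783519]
[ 0.64422697 -0.03520915  0.15306019] [-3.10427519  0.03056155  0.00657891] 16.6 [-1.84175858 -0.02281845  5.731162  ]
```

>>> servo_tool(deltas=[[0,0,0,0,110],[0,0,0,0,60],[0,0,0,0,0],[0,0,0,0,0],[0,0,0,0,0],[0,0,-0.01,0,0],[0,0,-0.02,0,0],[0,0,-0.03,0,0],[0,0,-0.03,0,0],[0,0,-0.03,0,0],[0,0,-0.02,0,0],[0,0,0,0,0]])

```text
clock: 17.85
ee_pos: [0.6488, -0.0408, 0.3008]
tcp_rot: [-3.104, 0.03, 0.006]
wrist_force: [0.1, 1.6, -0.0]
opening: 0.0882
```

Run:
```python
from wr import *
s=r.sense();im=r.read_camera("wrist"); cv2.imwrite("pics/wrist6.png",im[:,:,::-1])
print(s["ee_pos"],s["tcp_rot"],s["clock"])
V=wpose(s["ee_pos"],s["tcp_rot"])
for g in((.642,-.0335),(.644,.0775)): print(wdisc(im,V,g))
print(wproj(V,[.6415,-.0335,.138]),wproj(V,[.6515,-.0335,.138]))
```

```text
[ 0.64878819 -0.04075664  0.30077526] [-3.10433245  0.03019546  0.00642963] 17.85
(array([ 0.64141659, -0.03342149]), np.float64(0.00034515130056145575), 73)
(array([0.64361508, 0.07660889]), np.float64(0.0002560619782085913), 115)
[[280.68650472 210.25995423]] [[294.02548296 210.4456719 ]]
```

View pics/wrist6.png

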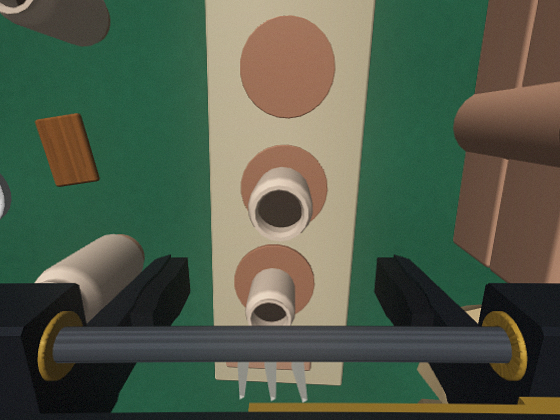

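>>> servo_tool(deltas=[[-0.018,-0.014,0,0,0],[-0.027,-0.022,0,0,0],[-0.027,-0.022,0,0,0],[-0.027,-0.022,0.005,0,0],[-0.027,-0.022,0.015,0,0],[-0.027,-0.022,0.02,0,0],[-0.027,-0.022,0.02,0,0],[-0.017,-0.014,0.02,0,0],[0,0,0.0,0,0]])

```text
clock: 18.8
ee_pos: [0.4345, 0.1263, 0.2189]
tcp_rot: [-3.102, 0.052, 0.005]
wrist_force: [-0.0, -0.4, -0.4]
opening: 0.088
```

Run:
```python
from wr import *
s=r.sense();im=r.read_camera("wrist"); cv2.imwrite("pics/wrist7.png",im[:,:,::-1])
print(s["ee_pos"],s["tcp_rot"],s["clock"])
V=wpose(s["ee_pos"],s["tcp_rot"])
print(wproj(V,[.439,.131,.103]),wproj(V,[.449,.131,.103]))
```

```text
[0.43446553 0.12634525 0.21887219] [-3.10193175  0.05153312  0.00463058] 18.8
[[301.22764695 234.35576435]] [[317.47143143 234.6980712 ]]
```

View pics/wrist7.png

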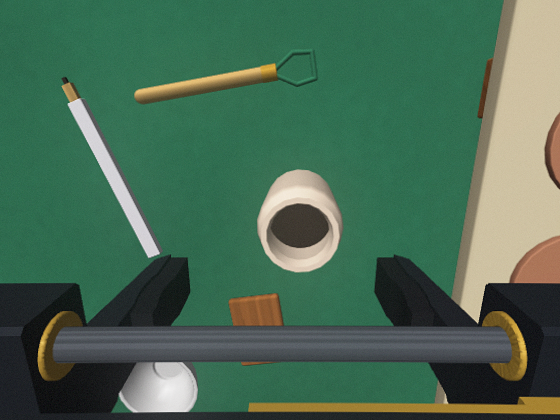

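>>> servo_tool(deltas=[[0.007,0,0.015,0,0],[0.005,0,0.025,0,0],[0,0,0.025,0,0],[0,0,0.015,0,0],[0,0,0.008,0,0],[0,0,0,0,0]])

```text
clock: 19.45
ee_pos: [0.4519, 0.1254, 0.1305]
tcp_rot: [-3.103, 0.04, 0.001]
wrist_force: [-0.7, 0.4, 0.8]
opening: 0.088
```

>>> servo_tool(deltas=[[-0.008,-0.004,0.0,0,0],[-0.002,0,0.01,0,0],[0,0,0.006,0,0],[0,0,0,0,0]])

```text
clock: 19.85
ee_pos: [0.4421, 0.13, 0.1173]
tcp_rot: [-3.103, 0.035, -0.0]
wrist_force: [0.4, 0.2, 0.2]
opening: 0.0887
```

>>> servo_tool(deltas=[[0,0,0.001,0,60],[0,0,0,0,120],[0,0,0,0,120],[0,0,0,0,120],[0,0,0,0,120],[0,0,0,0,120]], grip_force=20)

```text
clock: 20.45
ee_pos: [0.4424, 0.1302, 0.1178]
tcp_rot: [-3.103, 0.033, -0.0]
wrist_force: [-0.2, 0.3, -1.1]
opening: 0.0573
```

>>> servo_tool(deltas=[[0,0,-0.015,0,120],[0,0,-0.03,0,120],[0,0,-0.03,0,120],[0,0,-0.03,0,120],[0,0,-0.025,0,120],[0.01,0.003,-0.01,0,120],[0.02,0.005,0,0,120],[0.022,0.006,0,0,120],[0.022,0.006,0,0,120],[0.022,0.006,0,0,120],[0.022,0.006,0,0,120],[0.022,0.006,0,0,120],[0.022,0.006,0,0,120],[0.022,0.006,0,0,120],[0.012,0.003,0,0,120],[0,0,0,0,120]])

```text
clock: 22.05
ee_pos: [0.6474, 0.0692, 0.2469]
tcp_rot: [-3.103, 0.047, -0.0]
wrist_force: [-0.3, -0.4, -2.5]
opening: 0.0576
```

>>> servo_tool(deltas=[[0.002,-0.003,0.012,0,120],[0,0,0.02,0,120],[0,0,0.018,0,120],[0,0,0.008,0,120],[0,0,0,0,120]])

```text
clock: 22.55
ee_pos: [0.6433, 0.0767, 0.1839]
tcp_rot: [-3.102, 0.052, 0.001]
wrist_force: [0.8, 0.4, -2.7]
opening: 0.0577
```

Run:
```python
from wr import *
s=r.sense();im=r.read_camera("wrist"); cv2.imwrite("pics/wrist8.png",im[:,:,::-1])
print(s["ee_pos"],s["tcp_rot"],s["clock"])
V=wpose(s["ee_pos"],s["tcp_rot"])
for g in((.6436,.0768),(.6514,.186)): print(wdisc(im,V,g))
```

```text
[0.64331252 0.076662   0.18391781] [-3.10217289e+00  5.16602160e-02  1.04474057e-03] 22.55
(array([0.64344019, 0.07694396]), np.float64(0.00034020993684727473), 56)
(array([0.65014834, 0.18539011]), np.float64(0.00025694627984216894), 80)
```

View pics/wrist8.png

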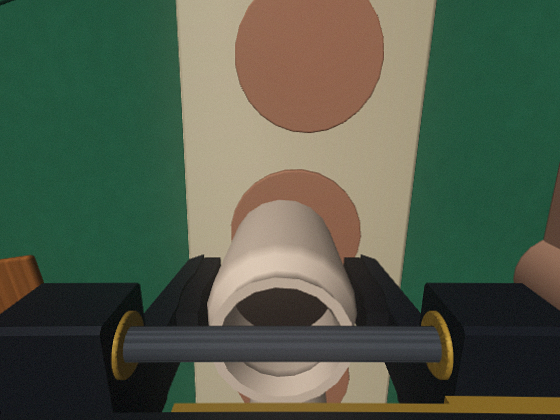

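>>> servo_tool(deltas=[[0.003,0.002,0.004,0,120],[0,0,0.004,0,120],[0,0,0.003,0,120],[0,0,0.001,0,120],[0,0,0,0,120]])

```text
clock: 23.1
ee_pos: [0.6467, 0.075, 0.1738]
tcp_rot: [-3.103, 0.046, 0.001]
wrist_force: [1.0, 0.1, -2.4]
opening: 0.0577
```

Run:
```python
from h import *
for k in range(3):
    s=r.sense(); print(s["ee_pos"],s["tcp_rot"],s["clock"],s["wrist_force"]); im=r.read_camera("wrist")
```

```text
[0.64670969 0.07502146 0.17384821] [-3.10257766e+00  4.63922626e-02  1.07428815e-03] 23.1 [ 0.96159335  0.05195928 -2.41049935]
[0.6467202  0.07502059 0.17391079] [-3.10254899e+00  4.63400497e-02  1.02542456e-03] 23.15 [-0.31496563  0.00867459 -2.56377581]
[0.64674485 0.07501469 0.17397822] [-3.10258729e+00  4.62275151e-02  1.02361116e-03] 23.2 [ 0.10445937  0.12791096 -2.75874084]
```

Still hanging (about −2.6 N); lower a little more.

>>> servo_tool(deltas=[[0,0,0.002,0,120],[0,0,0.002,0,120],[0,0,0,0,120]])

```text
clock: 23.55
ee_pos: [0.6467, 0.0752, 0.1735]
tcp_rot: [-3.103, 0.043, 0.001]
wrist_force: [0.1, -0.1, -2.9]
opening: 0.0577
```

Run:
```python
from h import *
for k in range(3):
    s=r.sense(); print(s["ee_pos"],s["tcp_rot"],s["clock"],s["wrist_force"]); im=r.read_camera("wrist")
```

```text
[0.64672949 0.07523449 0.17349834] [-3.10295522e+00  4.26469731e-02  1.28470335e-03] 23.55 [ 0.05701858 -0.1364967  -2.88165557]
[0.64681238 0.07522772 0.17340891] [-3.10296284e+00  4.24801079e-02  1.26755736e-03] 23.6 [-0.16426744 -0.35890982 -2.88640404]
[0.6467906  0.07522455 0.17299999] [-3.10289177e+00  4.29657937e-02  1.26324454e-03] 23.65 [ 0.26817932 -0.63580397 -1.68663974]
```

>>> servo_tool(deltas=[[0,0,0.002,0,120],[0,0,0.002,0,120],[0,0,0,0,120]])

```text
clock: 24.0
ee_pos: [0.6466, 0.0754, 0.1733]
tcp_rot: [-3.103, 0.04, 0.002]
wrist_force: [-0.6, 1.1, -2.2]
opening: 0.0574
```

Run:
```python
from h import *
for k in range(3):
    s=r.sense(); print(s["ee_pos"],s["tcp_rot"],s["clock"],s["wrist_force"]); im=r.read_camera("wrist")
```

```text
[0.64660128 0.07538525 0.17325283] [-3.10341487e+00  4.00438284e-02  1.55344541e-03] 24.0 [-0.56379315  1.1355347  -2.24502879]
[0.6466776  0.07537671 0.17305997] [-3.10334040e+00  4.00440551e-02  1.47263796e-03] 24.05 [-0.2988404  -1.06174945 -1.86692382]
[0.64672947 0.07536662 0.17283861] [-3.10330688e+00  4.02361663e-02  1.44460893e-03] 24.1 [-2.61854494 -0.0391254   3.77069106]
```

>>> servo_tool(deltas=[[0,0,0,0,90],[0,0,0,0,50],[0,0,0,0,0],[0,0,0,0,0],[0,0,0,0,0],[0,0,-0.01,0,0],[0,0,-0.02,0,0],[0,0,-0.03,0,0],[0,0,-0.03,0,0],[0,0,-0.03,0,0],[0,0,-0.02,0,0],[0,0,0,0,0]])

```text
clock: 25.35
ee_pos: [0.6527, 0.0697, 0.3208]
tcp_rot: [-3.103, 0.039, 0.001]
wrist_force: [0.1, -0.9, 1.2]
opening: 0.0878
```

Run:
```python
from wr import *
s=r.sense();im=r.read_camera("wrist"); cv2.imwrite("pics/wrist9.png",im[:,:,::-1])
print(s["ee_pos"],s["tcp_rot"],s["clock"])
V=wpose(s["ee_pos"],s["tcp_rot"])
for g in((.6436,.0768),(.6514,.186)): print(wdisc(im,V,g))
print(wproj(V,[.6435,.0768,.158]),wproj(V,[.6535,.0768,.158]))
```

```text
[0.6526889  0.06965724 0.32075036] [-3.10331173e+00  3.94893195e-02  1.36648934e-03] 25.35
(array([0.64339862, 0.07667327]), np.float64(0.0003600070460097588), 64)
(array([0.65000272, 0.18497488]), np.float64(0.00029874003423673983), 120)
[[280.12551877 210.63566581]] [[293.45729898 210.78747663]]
```

View pics/wrist9.png

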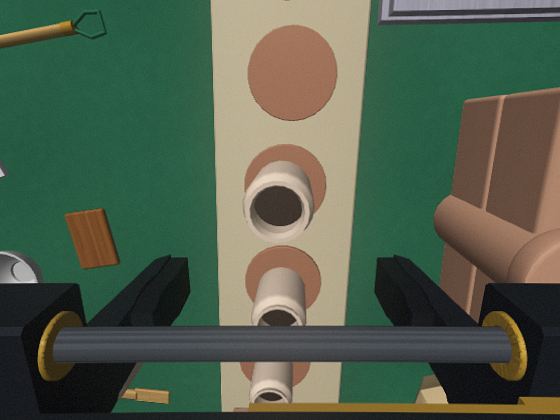

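>>> servo_tool(deltas=[[-0.015,0.016,0,0,0],[-0.026,0.027,0,0,0],[-0.026,0.027,0,0,0],[-0.026,0.027,0,0,0],[-0.026,0.027,0.012,0,0],[-0.026,0.027,0.02,0,0],[-0.026,0.027,0.02,0,0],[-0.015,0.015,0.015,0,0],[0,0,0.0,0,0]])

```text
clock: 26.3
ee_pos: [0.4519, -0.1243, 0.2392]
tcp_rot: [-3.097, 0.059, 0.004]
wrist_force: [0.2, -0.6, 1.5]
opening: 0.0881
```

Run:
```python
from wr import *
s=r.sense();im=r.read_camera("wrist"); cv2.imwrite("pics/wrist10.png",im[:,:,::-1])
print(s["ee_pos"],s["tcp_rot"],s["clock"])
V=wpose(s["ee_pos"],s["tcp_rot"])
print(wproj(V,[.446,-.127,.125]),wproj(V,[.456,-.127,.125]))
```

```text
[ 0.45192165 -0.12432943  0.23919324] [-3.09687308  0.05858155  0.00440087] 26.3
[[285.43392466 246.98107233]] [[301.57064556 247.38245701]]
```

View pics/wrist10.png

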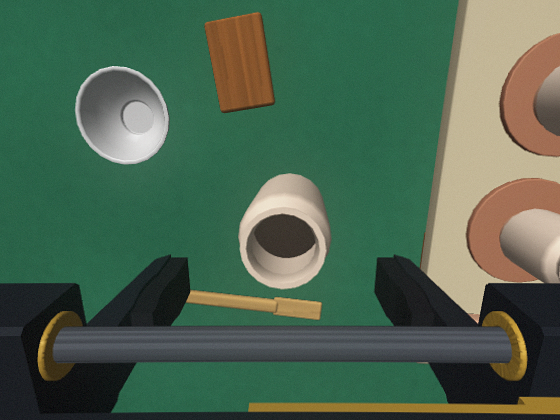

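>>> servo_tool(deltas=[[0.002,0.006,0.015,0,0],[0,0.002,0.02,0,0],[0,0,0.006,0,0],[0,0,0,0,0]])

```text
clock: 26.75
ee_pos: [0.4556, -0.1281, 0.1987]
tcp_rot: [-3.098, 0.054, 0.007]
wrist_force: [-0.6, 0.5, -0.0]
opening: 0.0883
```

>>> servo_tool(deltas=[[-0.003,0.002,0.01,0,0],[-0.001,0.001,0.015,0,0],[0,0,0.015,0,0],[0,0,0.01,0,0],[0,0,0,0,0]])

```text
clock: 27.25
ee_pos: [0.4503, -0.1283, 0.1487]
tcp_rot: [-3.101, 0.049, 0.01]
wrist_force: [0.4, -0.0, -0.3]
opening: 0.0883
```

>>> servo_tool(deltas=[[-0.002,0,0.008,0,0],[0,0,0.004,0,0],[0,0,0,0,50],[0,0,0,0,110],[0,0,0,0,110],[0,0,0,0,110],[0,0,0,0,110]], grip_force=25)

```text
clock: 27.95
ee_pos: [0.4482, -0.1279, 0.1375]
tcp_rot: [-3.103, 0.046, 0.01]
wrist_force: [-0.2, 0.0, -2.3]
opening: 0.0636
```

>>> servo_tool(deltas=[[0,0,-0.015,0,110],[0,0,-0.025,0,110],[0,0,-0.03,0,110],[0,0,-0.03,0,110],[0,0,-0.03,0,110],[0,-0.01,-0.02,0,110],[0.003,-0.02,0,0,110],[0.005,-0.028,0,0,110],[0.005,-0.028,0,0,110],[0.005,-0.028,0,0,110],[0.005,-0.028,0,0,110],[0.005,-0.028,0,0,110],[0.008,-0.028,0,0,110],[0.012,-0.025,0,0,110],[0.015,-0.025,0,0,110],[0.008,-0.014,0,0,110],[0,0,0,0,110]])

```text
clock: 29.65
ee_pos: [0.5229, 0.1396, 0.2945]
tcp_rot: [-3.097, 0.063, 0.008]
wrist_force: [-0.3, 0.0, -3.3]
opening: 0.0635
```

>>> servo_tool(deltas=[[0.014,-0.004,0,0,110],[0.025,-0.007,0,0,110],[0.025,-0.007,0,0,110],[0.025,-0.007,0,0,110],[0.025,-0.007,0,0,110],[0.014,-0.004,0,0,110],[0.003,0,0.005,0,110],[0,0,0,0,110]])

```text
clock: 30.45
ee_pos: [0.6543, 0.173, 0.2767]
tcp_rot: [-3.1, 0.076, 0.006]
wrist_force: [-0.0, 0.7, -4.8]
opening: 0.0636
```

>>> servo_tool(deltas=[[0.005,-0.004,0.01,0,110],[0.002,-0.002,0.02,0,110],[0,0,0.02,0,110],[0,0,0.012,0,110],[0,0,0.005,0,110],[0,0,0,0,110]])

```text
clock: 31.05
ee_pos: [0.653, 0.1811, 0.2057]
tcp_rot: [-3.101, 0.079, 0.005]
wrist_force: [-0.8, -0.0, -3.4]
opening: 0.0635
```

Run:
```python
from wr import *
s=r.sense();im=r.read_camera("wrist"); cv2.imwrite("pics/wrist11.png",im[:,:,::-1])
print(s["ee_pos"],s["tcp_rot"],s["clock"],s["wrist_force"])
V=wpose(s["ee_pos"],s["tcp_rot"])
for g in((.6514,.186),): print(wdisc(im,V,g))
im=r.read_camera("side"); cv2.imwrite("pics/side11.png",im[:,:,::-1])
```

```text
[0.65301017 0.18111369 0.20572181] [-3.10099288  0.07886014  0.0048054 ] 31.05 [-0.78687027 -0.03942948 -3.38112082]
(array([0.64990968, 0.18516209]), np.float64(0.0002937703914384663), 58)
```

View pics/side11.png

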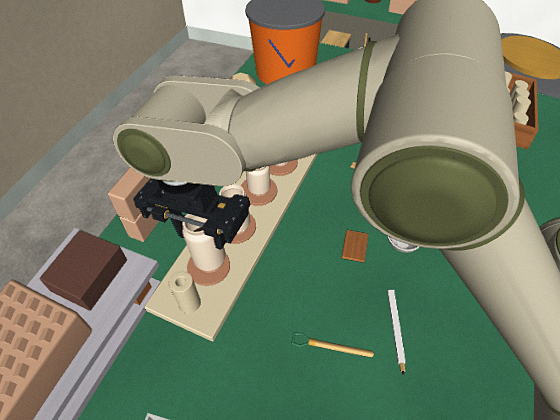

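View pics/wrist11.png

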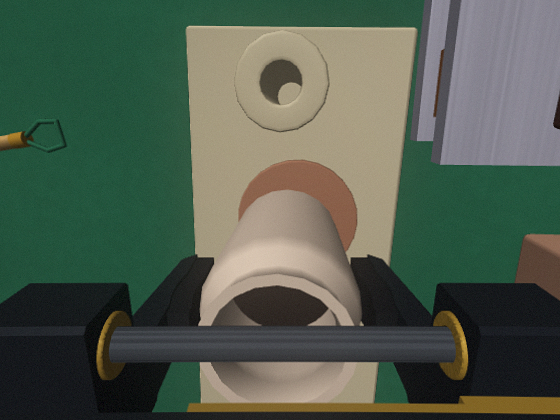

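>>> servo_tool(deltas=[[0.004,-0.001,0.004,0,110],[0,0,0.004,0,110],[0,0,0.003,0,110],[0,0,0.002,0,110],[0,0,0,0,110]])

```text
clock: 31.65
ee_pos: [0.6573, 0.1828, 0.1945]
tcp_rot: [-3.1, 0.073, 0.005]
wrist_force: [-0.1, -0.6, -3.9]
opening: 0.0637
```

Run:
```python
from h import *
for k in range(3):
    s=r.sense(); print(s["ee_pos"],s["tcp_rot"],s["clock"],s["wrist_force"]); im=r.read_camera("wrist")
```

```text
[0.65733446 0.18275232 0.19450007] [-3.1004756   0.07304629  0.00461743] 31.65 [-0.07481842 -0.55880983 -3.86658732]
[0.65737494 0.18273486 0.19466124] [-3.10046611  0.07284902  0.00462771] 31.7 [ 0.40392025  0.0407954  -3.73741363]
[0.65742215 0.18273806 0.1948224 ] [-3.10046501  0.07256268  0.00460835] 31.75 [ 0.3666199  -0.53743185 -4.76929198]
```

>>> servo_tool(deltas=[[0,0,0.003,0,110],[0,0,0.003,0,110],[0,0,0.002,0,110]])

```text
clock: 32.1
ee_pos: [0.657, 0.1834, 0.1929]
tcp_rot: [-3.099, 0.066, 0.005]
wrist_force: [-4.4, -0.9, 3.1]
opening: 0.0634
```

Run:
```python
from h import *
for k in range(3):
    s=r.sense(); print(s["ee_pos"],s["tcp_rot"],s["clock"],s["wrist_force"]); im=r.read_camera("wrist")
```

```text
[0.65697354 0.18340344 0.19288313] [-3.09945222  0.06645476  0.00509397] 32.1 [-4.39061078 -0.85439422  3.12816901]
[0.65694666 0.18338182 0.19281321] [-3.09952545  0.06646024  0.0051045 ] 32.15 [-4.5507425  -0.99059343  6.57433308]
[0.65695066 0.18340752 0.19282389] [-3.09959235  0.06652485  0.00515658] 32.2 [-5.41761672 -0.70510917  7.33971811]
```

Firm contact with the disc (+7 N); release and retreat.

>>> servo_tool(deltas=[[0,0,0,0,80],[0,0,0,0,40],[0,0,0,0,0],[0,0,0,0,0],[0,0,0,0,0],[0,0,-0.01,0,0],[0,0,-0.02,0,0],[0,0,-0.03,0,0],[0,0,-0.03,0,0],[0,0,-0.03,0,0],[0,0,-0.02,0,0],[0,0,0,0,0]])

```text
clock: 33.45
ee_pos: [0.6664, 0.1771, 0.3435]
tcp_rot: [-3.099, 0.06, 0.005]
wrist_force: [-0.7, 0.2, 0.6]
opening: 0.0882
```

Run:
```python
from wr import *
s=r.sense();im=r.read_camera("wrist"); cv2.imwrite("pics/wrist12.png",im[:,:,::-1])
print(s["ee_pos"],s["tcp_rot"],s["clock"])
V=wpose(s["ee_pos"],s["tcp_rot"])
for g in((.6514,.186),): print(wdisc(im,V,g))
print(wproj(V,[.650,.1852,.18]),wproj(V,[.660,.1852,.18]))
```

```text
[0.66643633 0.17710531 0.34353349] [-3.09898963  0.06012423  0.00501547] 33.45
(array([0.64988092, 0.18494382]), np.float64(0.00040411479703876085), 54)
[[275.11496587 209.82543246]] [[288.37210859 210.0880802 ]]
```

View pics/wrist12.png

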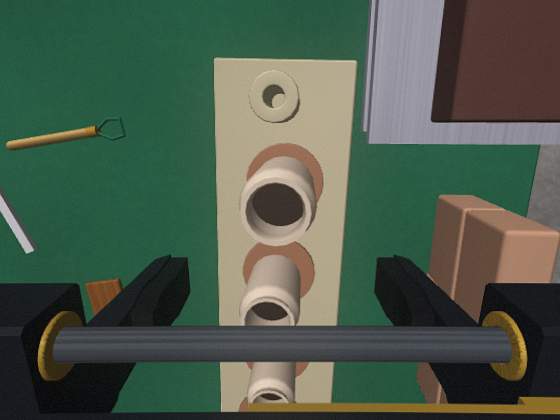

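>>> servo_tool(deltas=[[-0.02,0,0,0,0],[-0.04,-0.01,0,0,0],[-0.04,-0.02,0,0,0],[-0.04,-0.02,0,0,0],[-0.04,-0.02,0,0,0],[-0.04,-0.03,0,0,0],[-0.04,-0.03,0,0,0],[-0.03,-0.03,0,0,0],[-0.02,-0.03,0,0,0],[0,-0.03,0,0,0],[0,0,0,0,0],[0,0,0,0,0]])

```text
clock: 34.7
ee_pos: [0.3422, 0.398, 0.3559]
tcp_rot: [-3.108, 0.089, 0.003]
wrist_force: [-0.6, -0.6, -0.3]
opening: 0.088
```

Run:
```python
from meas import *
for n in("top","side"):
    im=r.read_camera(n); cv2.imwrite(f"pics/{n}13.png",im[:,:,::-1])
s=r.sense(); print(s["ee_pos"],s["clock"],abs(s["joint_vel"]).max())
for l in ("cone_pack_center",):
  for cam in("top","side"):
    for d in r.pinpoint(cam,l)[:1]: print(cam,"cone",round(d["conf"],2),np.round(d["uv"],1),np.round(atz(cam,d["uv"],.055),4))
```

```text
[0.34278779 0.39743854 0.35611911] 34.8 0.01155151481443658
side cone 0.89 [295.9 140.4] [ 0.6239 -0.2153  0.055 ]
```

View pics/top13.png

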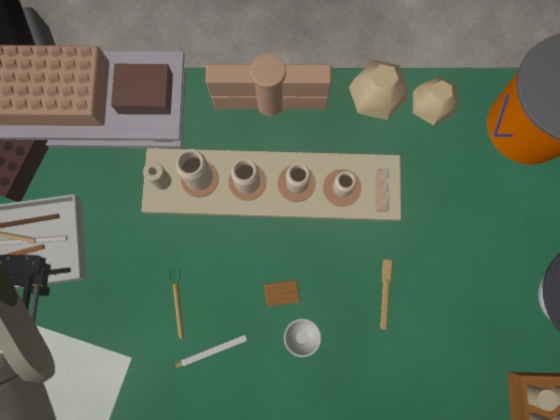

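View pics/side13.png

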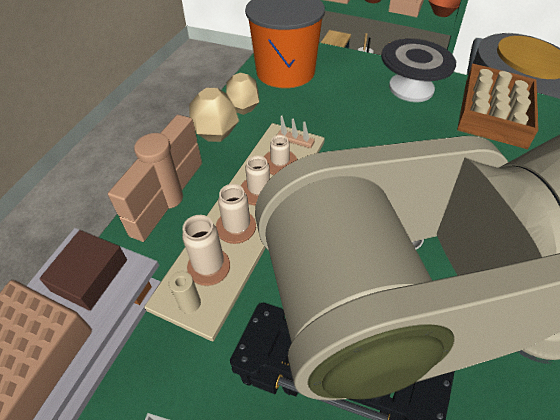

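Run:
```python
from meas import *
def mouth(im,uv):
    g=cv2.cvtColor(im,cv2.COLOR_BGR2GRAY); x,y=np.round(uv).astype(int); w=g[y-14:y+15,x-14:x+15]
    hs=cv2.cvtColor(im,cv2.COLOR_BGR2HSV)[y-14:y+15,x-14:x+15]
    m=((w<75)&(hs[:,:,1]<110)).astype(np.uint8); n,lab,st,c=cv2.connectedComponentsWithStats(m); k=1+np.argmax(st[1:,4])
    return c[k]+[x-14,y-14],st[k,4]
a=cv2.imread("pics/top0.png");b=cv2.imread("pics/top13.png")
g0={"jar_shortest":((.440,.314),(.6325,-.135)),"jar_second":((.4475,-.3335),(.6413,-.033)),"jar_third":((.439,.131),(.6433,.077)),"jar_tallest":((.4455,-.127),(.6505,.1853))}
for l,(p,q) in g0.items():
    u,n=mouth(a,proj("top",[*p,H[l]])[0]); v,n2=mouth(b,proj("top",[*q,H[l]+.055])[0])
    A=atz("top",u,H[l]);B=atz("top",v,H[l]+.055)
    print(l,"bias0",np.round((A[:2]-p)*1e3,1),n,"off-disc",np.round((B[:2]-q)*1e3,1),n2)
```

```text
jar_shortest bias0 [-2.1 -2.2] 114 off-disc [-2.2  0.3] 93
jar_second bias0 [-2.  3.] 141 off-disc [-2.8 -1.4] 133
jar_third bias0 [-0.8 -0.3] 214 off-disc [-5.3 -1.6] 164
jar_tallest bias0 [-1.3  1.2] 275 off-disc [-5.1 -4.6] 182
```

Run:
```python
import cv2,numpy as np
from workcell import r
a=cv2.imread("pics/top0.png");b=cv2.imread("pics/top13.png")
print("cone diff",cv2.absdiff(a,b)[165:215,370:395].max(), cv2.absdiff(a,b)[165:215,370:395].mean())
r.job_done(); print(r.sense()["clock"])
```

```text
cone diff 2 1.0298666666666667
the job is handed in; nothing more can be done
the job is handed in; nothing more can be done
```

I stood all four jars on their discs in order of height, shortest next to the cone pack and tallest by the kiln prop. I handed the job in at about 35 s of the 112 s allowed. Each jar was lowered until the wrist force showed contact or came within noise of it, then released.

- **Centring:** wrist pictures after each release put every jar within about 3 mm of its disc's centre. The top-camera check, using the dark mouth blobs, gave offsets of 2 to 7 mm. It is a rougher measure, with its own bias of up to about 4 mm, but both are inside the 12 mm limit.
- **Uprightness:** the final side and top pictures show all four jars standing upright. I did not measure their tilt.
- **Cone pack:** it did not move. The pictures of it before and after differ only by noise.
- **Missed detection:** the network did not find the cone pack in the last top picture, though it did in the side picture.
- **Tool tilt:** the tool drifted to about 0.09 rad off vertical over the job. I corrected for this at each placing, and the arm finished clear of everything with the gripper open.

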